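Tuck the keepsake box under the empty display riser

TASK

Make room first: stand the amber jar upright in the middle of the cork coaster and let go of it. Then slide the mirrored keepsake box along the counter, without lifting or tipping it, lengthwise under the empty oak-topped riser until it lies straight and its two ends stick out evenly beyond the two ends of the board. Do not knock over the jar or disturb the potted plant, the vase or the white gift box.

Things in the scene. Friction and masses are not known exactly. Their poses are not given: they have to be found in the camera images.
- box: mirrored grey-green glass keepsake box with dark metal edges, closed, 100 (its x) x 160 (its y, the long way) x 65 mm high, 0.4 to 0.8 kg, too wide to grip; it lies loose on the counter in the middle. Origin at the centre of its underside, z up
- riser: the empty riser, fixed left or right of the middle: oak board 156 (x) x 130 (y) x 15 mm on four white legs 16 mm thick, its underside 80 and top 95 mm above the counter. The tunnel beneath runs along its y axis, open at both ends (y = -65 and +65 mm), 124 mm wide between the legs and the 14 mm high foot rails joining them along y. Origin on the counter at its centre
- riser_full: the other riser, of the same build but with a white board, fixed; the gift box lies under it and the vase stands on it. Origin on the counter at its centre
- jar: round amber glass jar with a black cap, 58 mm diameter, 110 mm high, 0.2 to 0.4 kg, standing loose on the counter beyond the box, in its way. Origin at the centre of its underside
- coaster: round cork coaster, 100 mm diameter, 6 mm thick, fixed, at the near left or near right. Origin at the centre of its underside
- planter: succulent in a round marble pot, loose, pot 84 mm diameter and 80 mm high, leaves up to about 130 mm high; leave it alone. Origin at the centre of its underside
- vase: ribbed green vase, 76 mm widest diameter, 80 mm high, loose on top of the full riser; leave it alone. Origin at the centre of its underside
- giftbox: white gift box with a black ribbon, 104 (x) x 140 (y) x 63 mm high, loose under the full riser; leave it alone. Origin at the centre of its underside
Things that resemble listed ones, but are neither listed nor needed, are in the scene too. What is shaped like the jar but blue is not meant.

How it is judged (in metres and radians):
On the way:
1. the jar stands upright on the coaster, its axis within 22 mm of the coaster's centre, let go (horizontal distance between jar and coaster below 0.022 m and angle between jar's own z axis and vertical below 0.1 rad and height (world z) of jar below 0.012 m and contact force between the fingers and jar below 0.1 N), for 0.2 s.
At the end, for the whole second after the job is handed in: The jar stands upright on the coaster, within 22 mm of its centre, and the box lies at rest flat on the counter under the empty riser: centred along the riser's y within 12 mm (so each end sticks out 3 to 27 mm), across it within 14 mm, and parallel to it within 0.14 rad (all of step 1 and y of box in the frame of riser between -0.012 and 0.012 m and x of box in the frame of riser between -0.014 and 0.014 m and angle between the y axis of box and the y axis of riser, either way round below 0.14 rad and height (world z) of box below 0.008 m and angle between box's own z axis and vertical below 0.06 rad and linear speed of box below 0.01 m/s); the robot touches nothing.
It fails at once if the box is lifted more than 15 mm or tipped (height (world z) of box above 0.015 m or angle between box's own z axis and vertical above 0.25 rad).
It fails at once if the jar is knocked over (angle between jar's own z axis and vertical above 0.6 rad).
It fails at once if the planter is shifted by more than 20 mm (distance of planter from where it was at the start of the episode above 0.02 m).
It fails at once if the vase is shifted by more than 20 mm (distance of vase from where it was at the start of the episode above 0.02 m).
It fails at once if the white gift box is shifted by more than 20 mm (distance of giftbox from where it was at the start of the episode above 0.02 m).
It also fails if it takes over 64 s, if anything falls off the work surface, if the arm or the gripper's body presses on something with over 40 N, if the wrist force passes 120 N, or if a joint passes its speed limit or range.

ROBOT

A 7-joint arm with a two-finger parallel gripper is mounted at the origin on the work surface. World frame = base frame: x ahead of the robot, y to its left, z up, the work surface at z = 0. Lengths are in mm, angles in rad, forces in N, time in s.
With the tool pointing down it reaches from about 400 to 850 mm from the base axis. Payload 4.5 kg.
Tool frame: the origin (TCP) lies on the centre line of the jaws, within the pads' length; the fingertips stand 22 mm ahead of it and the grasp point (between the pads) lies 3 mm ahead of it; z points along the fingers, y is the line along which they close (so a half turn about z gives the same grasp; the last joint's range is limited). The gripper opens to 88 mm and grips with 3 to 60 N. Pads are 18 mm wide; open, the fingers measure 123 mm over their backs; the gripper's body (75 mm by 187 mm) begins 45 mm behind the grasp point.
Start: joints at [1.306, 0.689, -0.195, 1.565, 0.157, 0.902, -0.215], TCP at [184.012, -597.32, 260.743] pointing down, gripper open.
Joint ranges: [-3.01, 3.01], [-0.46, 2.08], [-1.47, 1.51], [0.13, 2.56], [-1, 4.14], [0.04, 2.09], [-2.66, 2.66]. Speed limits (rad/s): [2.57, 2.57, 3.14, 3.14, 3.14, 3.14, 3.14].

INTERFACE

Orientations are given as a unit quaternion [x, y, z, w].
In Python, from workcell import move_to, movel, move_joints, gripper_to, sleep, solve_ik, read_camera, get_calibration, Unreachable, close_job, look_for, regions_of, tip_of, get_t, get_q, get_joint_velocities, get_tau, get_ee_pos, get_eef_rot, get_wrist_force, get_wrist_torque, get_finger_gap, get_finger_force gives the robot as it stands. Calls block until the motion is done:
- move_to(position, orientation): joint-space move of the TCP to a pose.
- movel(position, feed=150, rot=None, stop_force=None): straight line of the TCP; rot=None keeps the orientation; feed is the mean speed in mm/s. With stop_force (N) it stops when the force on the tool has changed by that much, and returns True; else False.
- move_joints(angles): joint-space move.
- gripper_to(opening, newtons=None): finger opening in mm; newtons is the grip in N (None keeps the last); returns when the fingers have stopped.
- sleep(seconds).
- solve_ik(position, orientation): joint angles nearest the present ones, or None.
- read_camera(name): name is "side" or "top"; returns the picture (480x640x3 uint8, red, green, blue); there is no depth.
- get_calibration(name): a dict with "fx", "fy", "cx", "cy" (pixels), "distortion" ([k1, k2, p1, p2, k3] as OpenCV has them; the pictures are not rectified), "rvec" (rotation vector, rad) and "tvec" (3), from world to camera coordinates, as OpenCV has them. Camera axes: x right, y down, z forward; pixel columns grow to the right and rows downward; lengths in mm; the calibration is good to about 2 mm. A picture is of the moment at which its call begins. get_calibration takes no time and is no camera call.
A pose or a line that the arm cannot do raises Unreachable and nothing moves.
- close_job(): hands the job in; it is judged then, once.
Trained networks look in the newest picture that a camera, given by its name, has taken for a name from the list of things; names that differ only in an ending like _2 or _b are one class to them, and where a whole thing is asked for, a point or a joint stands for the part that bears it (a point fixed in the world has none). Each returns a list of dicts, best first, with "score" (0 to 1); they miss things now and then, are a little off and sometimes report something else, mostly with a low value. They report only what shows in the picture. A call takes as long as a camera call. They do not tell look-alikes from the thing itself.
- look_for(camera, label): "position" ([column, row] in pixels, amid what is visible of it).
- regions_of(camera, label): "mask" (480x640 bool, what is visible of it) and "position" ([column, row] in pixels, amid what is visible of it).
- tip_of(camera, label): "position" ([column, row] in pixels: a listed point, or the origin of a listed thing).
Readings, each from a call of its own:
- get_t(): time.
- get_q(): joint angles.
- get_joint_velocities(): joint speeds.
- get_tau(): joint torques, N m.
- get_ee_pos(): TCP position.
- get_eef_rot(): TCP orientation.
- get_wrist_force(): force on the tool from outside, world axes, zero at the start.
- get_wrist_torque(): the same for the moment, N m.
- get_finger_gap(): finger opening in mm.
- get_finger_force(): force on a finger pad.
Only numpy, scipy, OpenCV 4.12 (cv2) and the standard library are available. Lean on these libraries where they do the work, as an engineer would, in place of code of your own. Each camera call takes 0.05 s, during which the arm holds its last target. There are 200 camera calls.

## Working session

There is one attempt and no reset: what is moved stays moved. The work goes in short steps, each a Python script; the robot and the scene stay as the last script left them, time stands still between calls to the robot, and variables do not carry over. Pictures are saved under pics/ and viewed, at most 10 in all, crops included, and the job is handed in when it is done.

```bash
mkdir -p pics; cat > h.py <<'E'
import numpy as np, cv2
from workcell import *
def cal(n):
    c=get_calibration(n); K=np.array([[c['fx'],0,c['cx']],[0,c['fy'],c['cy']],[0,0,1.]])
    return K,np.array(c['distortion'],float),np.array(c['rvec'],float),np.array(c['tvec'],float)
def proj(n,P):
    K,d,r,t=cal(n); return cv2.projectPoints(np.array(P,float).reshape(-1,1,3),r,t,K,d)[0].reshape(-1,2)
def ray(n,px):
    K,d,r,t=cal(n); R=cv2.Rodrigues(r)[0]
    u=cv2.undistortPoints(np.array(px,float).reshape(-1,1,2),K,d).reshape(-1,2)
    D=np.c_[u,np.ones(len(u))]@R; return -R.T@t,D/np.linalg.norm(D,axis=1)[:,None]
def atz(n,px,z):
    o,D=ray(n,px); return o+D*((z-o[2])/D[:,2])[:,None]
def tri(pa,pb):
    oa,a=ray('top',[pa]);ob,b=ray('side',[pb]);a=a[0];b=b[0]
    s=np.linalg.lstsq(np.c_[a,-b],ob-oa,rcond=None)[0]
    p,q=oa+s[0]*a,ob+s[1]*b; return (p+q)/2,np.linalg.norm(p-q)
E
python3 - <<'E'
from h import *
for n in('top','side'):
    im=read_camera(n); cv2.imwrite(f'pics/{n}0.png',im[:,:,::-1])
    o,_=ray(n,[[320,240]]);print(n,o)
    for l in('box','riser','riser_full','jar','coaster','planter','vase','giftbox'):
        print(n,l,[(np.round(r['position']).tolist(),round(r['score'],2)) for r in tip_of(n,l)][:4])
E
```

```text
top [ 394.80667121   24.99400896 1031.19416016]
top box [([302.0, 268.0], 0.85)]
top riser [([165.0, 191.0], 0.81), ([499.0, 218.0], 0.29)]
top riser_full [([499.0, 216.0], 0.74)]
top jar [([292.0, 189.0], 0.84), ([399.0, 219.0], 0.73), ([480.0, 318.0], 0.71)]
top coaster [([173.0, 316.0], 0.67)]
top planter [([479.0, 314.0], 0.78)]
top vase [([520.0, 211.0], 0.59)]
top giftbox []
side [ 21.36274782 569.80024648 643.23613379]
side box [([320.0, 281.0], 0.78), ([190.0, 309.0], 0.34)]
side riser [([190.0, 312.0], 0.62)]
side riser_full [([379.0, 205.0], 0.82)]
side jar [([273.0, 256.0], 0.91), ([338.0, 232.0], 0.69)]
side coaster [([264.0, 360.0], 0.65)]
side planter [([428.0, 237.0], 0.84)]
side vase [([387.0, 178.0], 0.6)]
side giftbox [([380.0, 207.0], 0.64)]
```

View pics/top0.png

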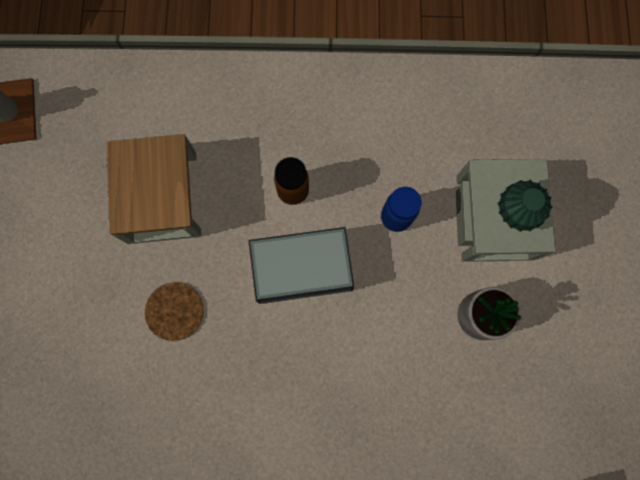

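View pics/side0.png

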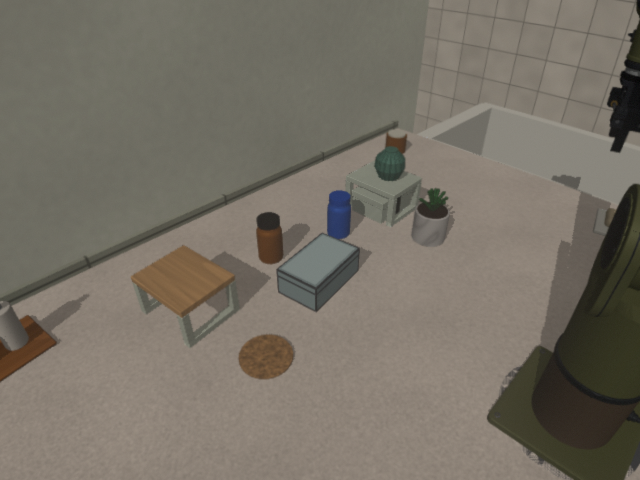

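Top view: oak riser (150,185), amber jar (292,180), box (302,265), coaster (174,311). The side view shows the same four at (184,290), (269,238), (318,270) and (266,356).
Jar candidates in the top view: amber with black cap at (292,180), blue at (401,209). The amber one fits the description, and the crop should confirm it. The tunnel runs along world y.

```bash
cat >> h.py <<'E'
from scipy.optimize import minimize
def blk(x,y,z0,z1): return [[a,b,c] for a in(-x/2,x/2) for b in(-y/2,y/2) for c in(z0,z1)]
def cyl(d,z0,z1): return [[d/2*np.cos(a),d/2*np.sin(a),c] for a in np.linspace(0,2*np.pi,24) for c in(z0,z1)]
M={'box':blk(100,160,0,65),'riser':blk(156,130,80,95)+blk(156,130,0,1),'riser_full':blk(156,130,80,95)+blk(156,130,0,1),
   'jar':cyl(58,0,85)+cyl(46,85,110),'coaster':cyl(100,0,6),'planter':cyl(84,0,80)}
def hull(p):
    m=np.zeros((480*2,640*2),np.uint8); cv2.fillConvexPoly(m,cv2.convexHull((np.array(p)*2*16+8).astype(np.int32)),1,cv2.LINE_8,4); return m
def masks(l,near,cams=('top','side')):
    out={}
    for n in cams:
        rs=regions_of(n,l)
        if not rs: continue
        r=min(rs,key=lambda r:np.hypot(*(np.array(r['position'])-near[n])))
        k,lab,st,_=cv2.connectedComponentsWithStats(r['mask'].astype(np.uint8))
        ys,xs=np.where(lab==1+st[1:,4].argmax())
        pts=np.r_[np.c_[xs-.5,ys-.5],np.c_[xs+.5,ys+.5],np.c_[xs-.5,ys+.5],np.c_[xs+.5,ys-.5]]
        out[n]=hull(cv2.convexHull(pts.astype(np.float32))[:,0])
    return out
def fit(l,near,yaw0=0,free_z=True,cams=('top','side')):
    mk=masks(l,near,cams); P=np.array(M[l])
    def T(v):
        c,s=np.cos(v[2]),np.sin(v[2]); return P@np.array([[c,-s,0],[s,c,0],[0,0,1]]).T+[v[0],v[1],v[3]]
    def cost(u):
        v=np.r_[u[:2],u[2]/300,u[3] if free_z else 0]
        return sum(1-(a&b).sum()/(a|b).sum() for a,b in((mk[n],hull(proj(n,T(v)))) for n in mk))/len(mk)
    x0=atz('top',[near['top']],30)[0]; best=None
    for y in np.atleast_1d(yaw0):
        u0=np.r_[x0[:2],y*300,0]
        r=minimize(cost,u0,method='Nelder-Mead',options=dict(initial_simplex=np.vstack([u0]+[u0+np.eye(4)[i]*[25,25,45,6][i] for i in range(4)]),maxiter=300))
        if best is None or r.fun<best.fun: best=r
    v=best.x; return np.round([v[0],v[1],v[3] if free_z else 0],1),round(v[2]/300,3),'IoU',round(1-best.fun,3),list(mk)
def N(t,s): return {'top':np.array(t),'side':np.array(s)}
E
python3 - <<'E'
from h import *
t=read_camera('top'); s=read_camera('side')
A=cv2.resize(t[140:240,250:440],None,fx=4,fy=4); B=cv2.resize(s[180:280,230:420],None,fx=4,fy=4)
cv2.imwrite('pics/jars.png',cv2.resize(np.vstack([A,B]),(570,600))[:,:,::-1])
for l,n in(('box',N([302,265],[318,270])),('riser',N([155,185],[184,290])),('jar',N([292,180],[269,238])),('coaster',N([174,311],[266,356])),('planter',N([492,312],[430,225])),('riser_full',N([505,210],[382,192]))):
    print(l,fit(l,n,0.05))
E
```

```text
box (array([520.2,  60.5,  11.6]), np.float64(0.145), 'IoU', np.float64(0.493), ['top', 'side'])
riser (array([6.540e+02, 2.995e+02, 1.000e-01]), np.float64(0.11), 'IoU', np.float64(0.982), ['top', 'side'])
jar (array([6.731e+02, 6.760e+01, 2.000e-01]), np.float64(0.137), 'IoU', np.float64(0.947), ['top', 'side'])
coaster (array([453.8, 265.2,  -1.9]), np.float64(0.143), 'IoU', np.float64(0.957), ['top', 'side'])
planter (array([ 451.9, -259.8,    4.9]), np.float64(0.122), 'IoU', np.float64(0.914), ['top', 'side'])
riser_full (array([ 624.4, -291.5,    2.3]), np.float64(0.03), 'IoU', np.float64(0.941), ['top', 'side'])
```

View pics/jars.png

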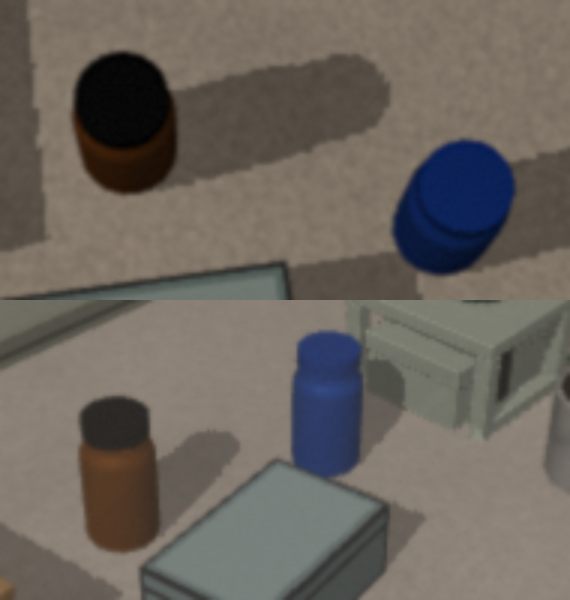

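The crop confirms that the amber jar with the black cap is at top (292,180) and side (269,238), and the other jar is plain blue. The jar, riser and coaster heights come out near 0, as they should. The box fit is bad because of a mask problem, so I'm measuring the box from its corners.

```bash
python3 - <<'E'
from h import *
read_camera('top'); read_camera('side')
for n in('top','side'):
    print(n,[(np.round(r['position']),round(r['score'],2),int(r['mask'].sum())) for r in regions_of(n,'box')])
t=[(249,240),(346,229),(353,290),(258,301)]; s=[(278,270),(323,237),(359,250),(317,285)]
print(atz('top',t,65).round(0).tolist()); print(atz('side',s,65).round(0).tolist())
for c in('top','side'): print(fit('box',N([302,265],[318,270]),.1,False,(c,)))
for y in (-0.1,.05,.2):
  print(fit('riser',N([155,185],[184,290]),y,False))
for z in (20,60,250):
  for p in ((673,68),(454,265),(600,-80),(500,60)):
    for yaw in(0,np.pi/2):
      q=[np.cos(yaw/2),np.sin(yaw/2),0,0]; r=solve_ik([*p,z],q); print(z,p,round(yaw,1),r is not None,end='; ')
E
```

```text
top [(array([298., 262.]), 0.71, 6501)]
side [(array([319., 271.]), 0.8, 4205)]
[[567.0, 134.0, 65.0], [588.0, -25.0, 65.0], [487.0, -36.0, 65.0], [468.0, 117.0, 65.0]]
[[562.0, 137.0, 65.0], [577.0, -10.0, 65.0], [488.0, -30.0, 65.0], [473.0, 114.0, 65.0]]
(array([529.5,  49.9,   0. ]), np.float64(0.145), 'IoU', np.float64(0.941), ['top'])
(array([528.5,  52.1,   0. ]), np.float64(0.122), 'IoU', np.float64(0.952), ['side'])
(array([654.4, 299.5,   0. ]), np.float64(0.108), 'IoU', np.float64(0.981), ['top', 'side'])
(array([653.9, 299.6,   0. ]), np.float64(0.113), 'IoU', np.float64(0.981), ['top', 'side'])
(array([654.2, 299.4,   0. ]), np.float64(0.11), 'IoU', np.float64(0.982), ['top', 'side'])
20 (673, 68) 0 True; 20 (673, 68) 1.6 True; 20 (454, 265) 0 True; 20 (454, 265) 1.6 True; 20 (600, -80) 0 True; 20 (600, -80) 1.6 True; 20 (500, 60) 0 True; 20 (500, 60) 1.6 True; 60 (673, 68) 0 True; 60 (673, 68) 1.6 True; 60 (454, 265) 0 True; 60 (454, 265) 1.6 True; 60 (600, -80) 0 True; 60 (600, -80) 1.6 True; 60 (500, 60) 0 True; 60 (500, 60) 1.6 True; 250 (673, 68) 0 True; 250 (673, 68) 1.6 True; 250 (454, 265) 0 True; 250 (454, 265) 1.6 True; 250 (600, -80) 0 True; 250 (600, -80) 1.6 True; 250 (500, 60) 0 True; 250 (500, 60) 1.6 True;
```

```bash
cat >> h.py <<'E'
def q(a): return [np.cos(a/2),np.sin(a/2),0,0]
E
python3 - <<'E'
from h import *
gripper_to(88,20)
move_to([673,67.6,230],q(0)); movel([673,67.6,130],200); print(movel([673,67.6,75],80,stop_force=8))
gripper_to(40,20); print('gap',get_finger_gap(),get_finger_force())
movel([673,67.6,235],150); print('gap',get_finger_gap())
movel([453.8,265.2,235],200); movel([453.8,265.2,110],150)
print(movel([453.8,265.2,76],25,stop_force=4),get_ee_pos(),get_wrist_force())
E
```

```text
False
gap 57.569391186884985 19.997836716938764
gap 58.034014473198894
True [453.68592675 264.98474383  81.05673821] [0.05834187 0.16570525 4.40398813]
```

```bash
python3 - <<'E'
from h import *
gripper_to(86); movel([453.8,265.2,240],150); move_to([430,0,300],q(np.pi/2))
t=read_camera('top');s=read_camera('side'); print(get_t())
cv2.imwrite('pics/a.png',np.hstack([cv2.resize(t,(400,300)),cv2.resize(s,(400,300))])[:,:,::-1])
j=proj('top',[[453.8,265,60]])[0],proj('side',[[453.8,265,60]])[0]
print('jar',fit('jar',N(*j),0,True))
b=proj('top',[[620,-105,60]])[0],proj('side',[[620,-105,60]])[0]
print('blue',fit('jar',N(*b),0,False))
print(get_t())
E
```

```text
15.6667
jar (array([452.2, 266.6,   7.8]), np.float64(-0.068), 'IoU', np.float64(0.94), ['top', 'side'])
blue (array([ 626.2, -117.2,    0. ]), np.float64(0.003), 'IoU', np.float64(0.96), ['top', 'side'])
15.8667
```

View pics/a.png

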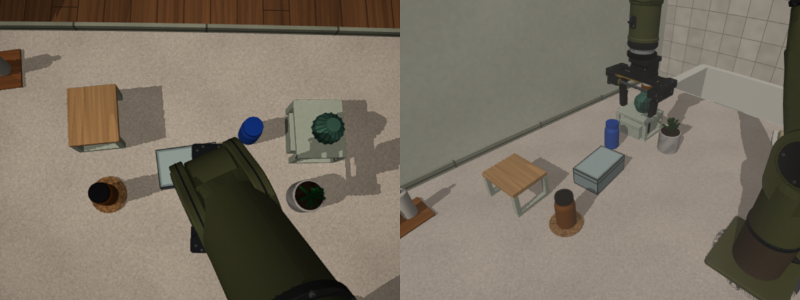

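Amber jar stands centred on the coaster (side view about (264,356) at full scale), nothing else has moved. Next I push the box sideways into line with the tunnel.

```bash
cat >> h.py <<'E'
YR=0.11; W=np.array([np.cos(YR),np.sin(YR)]); U=np.array([-np.sin(YR),np.cos(YR)]); O=np.array([654.1,299.5])
def rp(l,a,z): return [*(O+l*W+a*U),z]   # riser frame -> world
def rel(p): d=np.array(p[:2])-O; return round(d@W,1),round(d@U,1)
E
python3 - <<'E'
from h import *
gripper_to(88)
move_to(rp(-240,-233,150),q(YR)); movel(rp(-240,-233,47),150,stop_force=8)
print(movel(rp(-62,-233,47),70,stop_force=40),get_wrist_force().round(1),rel(get_ee_pos()))
movel(rp(-80,-233,47),100); movel(rp(-80,-233,200),200); move_to([420,-150,330],q(YR))
read_camera('top');read_camera('side')
n=N(proj('top',[rp(0,-233,35)])[0],proj('side',[rp(0,-233,35)])[0])
for c in (('top',),('side',),('top','side')):
    r=fit('box',n,.11,False,c); print(r,rel(r[0]))
print(get_t())
E
```

```text
Traceback (most recent call last):
workcell.Unreachable: the arm cannot follow that straight line within its joint ranges
```

```bash
python3 - <<'E'
from h import *
print(get_q().round(2),np.round(get_ee_pos()))
for k in(0,np.pi,-np.pi):
  for l in(-240,-230,-222):
    for z in(47,100,150):
      r=solve_ik(rp(l,-233,z),q(YR+k)); print(round(k),l,z,None if r is None else np.round(r,2))
E
```

```text
[-0.17  0.67 -0.05  2.2   0.11  0.27 -1.77] [441.  42. 150.]
0 -240 47 None
0 -240 100 [-0.18  0.78 -0.02  2.23  0.12  0.13 -1.78]
0 -240 150 [-0.17  0.67 -0.05  2.2   0.11  0.27 -1.77]
0 -230 47 None
0 -230 100 [-0.18  0.79 -0.03  2.2   0.12  0.15 -1.78]
0 -230 150 [-0.16  0.68 -0.05  2.18  0.11  0.29 -1.77]
0 -222 47 [-0.19  0.9  -0.01  2.19  0.14  0.05 -1.79]
0 -222 100 [-0.18  0.79 -0.03  2.18  0.12  0.17 -1.78]
0 -222 150 [-0.16  0.68 -0.05  2.15  0.11  0.31 -1.77]
3 -240 47 [-0.08  0.9  -0.2   2.24  1.5   0.15 -0.02]
3 -240 100 [ 0.47  1.12 -1.26  2.2   1.35  1.07  0.08]
3 -240 150 [ 0.49  0.99 -1.26  2.17  1.2   1.02  0.19]
3 -230 47 [ 0.47  1.26 -1.26  2.18  1.48  1.14  0.04]
3 -230 100 [ 0.47  1.12 -1.26  2.17  1.34  1.08  0.11]
3 -230 150 [ 0.49  1.   -1.26  2.14  1.2   1.03  0.22]
3 -222 47 [ 0.47  1.26 -1.26  2.16  1.47  1.15  0.06]
3 -222 100 [ 0.47  1.13 -1.26  2.15  1.33  1.09  0.14]
3 -222 150 [ 0.48  1.   -1.26  2.12  1.19  1.04  0.24]
-3 -240 47 [-0.08  0.9  -0.2   2.24  1.5   0.15 -0.02]
-3 -240 100 [ 0.47  1.12 -1.26  2.2   1.35  1.07  0.08]
-3 -240 150 [ 0.49  0.99 -1.26  2.17  1.2   1.02  0.19]
-3 -230 47 [ 0.47  1.26 -1.26  2.18  1.48  1.14  0.04]
-3 -230 100 [ 0.47  1.12 -1.26  2.17  1.34  1.08  0.11]
-3 -230 150 [ 0.49  1.   -1.26  2.14  1.2   1.03  0.22]
-3 -222 47 [ 0.47  1.26 -1.26  2.16  1.47  1.15  0.06]
-3 -222 100 [ 0.47  1.13 -1.26  2.15  1.33  1.09  0.14]
-3 -222 150 [ 0.48  1.   -1.26  2.12  1.19  1.04  0.24]
```

```bash
python3 - <<'E'
from h import *
movel(rp(-230,-233,150)); movel(rp(-230,-233,64),120,stop_force=8); print(movel(rp(-221,-233,50),60,stop_force=8))
print(movel(rp(-62,-233,50),70,stop_force=40),get_wrist_force().round(1),rel(get_ee_pos()))
movel(rp(-80,-233,50),100); movel(rp(-80,-233,200),200); move_to([420,-150,330],q(YR))
read_camera('top');read_camera('side')
n=N(proj('top',[rp(0,-233,35)])[0],proj('side',[rp(0,-233,35)])[0])
for c in (('top',),('side',),('top','side')):
    r=fit('box',n,.11,False,c); print(r,rel(r[0]))
print(get_t())
E
```

```text
False
False [-2.4 -0.8 -1.5] (np.float64(-62.1), np.float64(-233.0))
(array([677.2,  63.2,   0. ]), np.float64(0.115), 'IoU', np.float64(0.951), ['top']) (np.float64(-3.0), np.float64(-237.4))
(array([675.9,  67.5,   0. ]), np.float64(0.099), 'IoU', np.float64(0.951), ['side']) (np.float64(-3.8), np.float64(-233.0))
(array([677.3,  64.8,   0. ]), np.float64(0.102), 'IoU', np.float64(0.948), ['top', 'side']) (np.float64(-2.7), np.float64(-235.8))
23.9833
```

```bash
python3 - <<'E'
from h import *
gripper_to(60)
for k in(np.pi/2,-np.pi/2):
    js=[solve_ik(rp(-1,a,z),q(YR+k)) for a,z in((-338,64),(-89,64),(-338,200))]
    print(k,[None if j is None else j.round(2) for j in js])
    if all(j is not None for j in js): break
Q=q(YR+k)
move_to(rp(-1,-338,220),Q); movel(rp(-1,-338,64),150,stop_force=8)
print(movel(rp(-1,-94,64),70,stop_force=30),get_wrist_force().round(1),rel(get_ee_pos()))
t=read_camera('top');s=read_camera('side');print(get_t())
cv2.imwrite('pics/b.png',np.vstack([cv2.resize(t[100:300,60:360],(600,300)),cv2.resize(s[200:400,100:400],(600,300))])[:,:,::-1])
E
```

```text
1.5707963267948966 [array([ 0.21,  1.05, -0.45,  1.45,  0.57,  0.77, -0.35]), array([-0.1 ,  1.08, -0.58,  1.43,  0.71,  0.84, -0.8 ]), array([ 0.24,  0.89, -0.52,  1.39,  0.48,  0.99, -0.28])]
False [ 0.3 -3.7  1.6] (np.float64(-1.0), np.float64(-94.2))
30.6833
```

View pics/b.png

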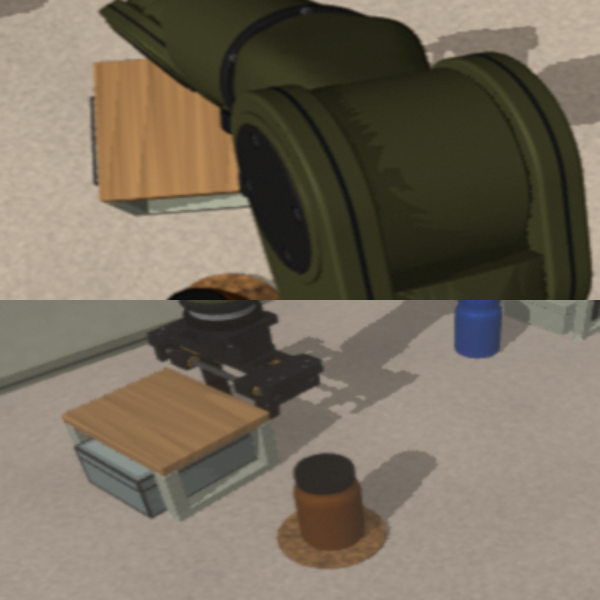

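The box is in the tunnel with its left end just past the board at top (107,170), and the amber jar is still upright. I'll push the last 5 mm, withdraw and check both ends.

```bash
python3 - <<'E'
from h import *
print(movel(rp(-1,-89,64),30,stop_force=30),rel(get_ee_pos()))
movel(rp(-1,-125,64),100); movel(rp(-1,-125,230),200); move_to([420,-250,330],q(YR+np.pi/2))
t=read_camera('top');s=read_camera('side');print(get_t())
V=cv2.resize(t[120:260,80:220],(560,560),interpolation=cv2.INTER_CUBIC).astype(np.float32)
cv2.imwrite('pics/c.png',np.clip(V*1.5,0,255)[:,:,::-1])
print('expected top-corner px in crop', ((proj('top',[rp(x,y,65) for y in(80,-80) for x in(-50,50)])-[80,120]+.5)*4).round(1).tolist())
print('board', ((proj('top',[rp(x,y,95) for y in(65,-65) for x in(-78,78)])-[80,120]+.5)*4).round(1).tolist())
E
```

```text
False (np.float64(-1.1), np.float64(-87.6))
34.4167
expected top-corner px in crop [[100.5, 407.3], [93.6, 175.5], [488.0, 370.6], [473.7, 140.2]]
board [[114.5, 456.6], [103.0, 84.9], [440.8, 425.6], [419.4, 55.7]][ WARN:0@4.823] global loadsave.cpp:1063 imwrite_ Unsupported depth image for selected encoder is fallbacked to CV_8U.
```

View pics/c.png

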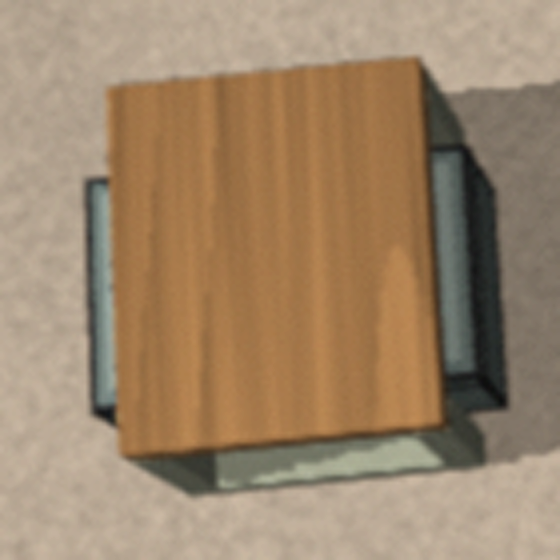

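Both ends show in the top crop, the left at columns 86–115 and the right at 435–470. Compared with the predicted corners, the box is about 5 mm past centre (12 mm allowed), about 4 mm off across and parallel. Next is a last jar check, then I hand in.

```bash
python3 - <<'E'
from h import *
read_camera('top');read_camera('side')
j=fit('jar',N(proj('top',[[453.8,265,60]])[0],proj('side',[[453.8,265,60]])[0]),0,True); print(j)
if np.hypot(*(j[0][:2]-[453.8,265.2]))<10: print(close_job())
E
```

```text
(array([452.3, 266.2,   7.6]), np.float64(-0.115), 'IoU', np.float64(0.946), ['top', 'side'])
the job is handed in; nothing more can be done
None
```

I handed the job in at about 35 s of the 64 s allowed: the amber jar stands on the coaster, about 2 mm off centre, and the box lies straight under the oak riser with both ends sticking out, about 5 mm off centre along it (12 mm allowed); the robot gave no verdict, and I did not re-measure the planter, vase or gift box afterwards, though the arm never worked near them.

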